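# Set the shoe gauge one size smaller

## Task

Set the shoe length gauge one size smaller: turn the wing nut anticlockwise, nearly a quarter turn, so that its arm is swung well clear of the spring plunger, pull the plunger's knob up, slide the stop to the very next hole towards the round wooden heel block, and let the pin drop fully home there. Finish still holding the knob with the pin fully home; do not let go, and leave the other things on the table where they are.

Things in the scene. Friction and masses are not known exactly. Their poses are not given: they have to be found in the camera images.
- gauge: the fixed shoe length gauge: a plywood base board 220 x 380 x 12 mm with a square aluminium tube 30 x 30 mm on two grey feet. Origin on the underside of the board under the middle of the tube; x runs away from the robot at zero yaw, y along the tube, z up. The tube's top is at z = 54 mm and has five round 13 mm holes on the line x = 0 at y = -80, -40, 0, 40 and 80 mm
- heel_block: round wooden block 62 mm across, 52 mm tall, fixed on the board behind one end of the tube, at (62, +155 or -155, 12) mm in the gauge's frame (it may be at either end; a low black rubber pad is at the other). Origin in the middle of its underside
- stop_slide (a joint): position in m of the sliding stop along the gauge's y axis; 0 at the start, with the pin in the middle hole (y = 0); range -0.085 to 0.085; the holes are 0.040 apart. Grey sleeve 50 x 64 x 40 mm round the tube with an upright toe plate behind it; it slides with about 2 N of drag and carries the plunger and the wing nut
- plunger (a joint): lift in m of the spring plunger in the stop's top, 0 = fully home, at most 0.022. The 10 mm pin with a round tip reaches 12 mm into the hole when home, so it must be lifted more than 13 mm to slide; a spring pulls it down with 3 N when home, 5 N fully lifted. The arm of the wing nut lies over its 34 mm flange and blocks the lift after 3 mm until swung aside
- pull_knob: the plunger's black round knob, 30 mm diameter, 26 mm tall, axis upright over the pin; origin in the middle of its underside, 91 mm above the gauge's underside when the plunger is home; below it an 11 mm long, 16 mm thick neck and then the flange (top at 80 mm). It moves with the plunger and the stop. Pinch it from above
- knob_grip (a point): middle of the black knob, 13 mm above its underside (104 mm above the gauge's underside when home), on the pin's axis
- keeper (a joint): angle in rad of the captive wing nut, 0 to 1.4 (stop), growing anticlockwise seen from above; 0 to 0.12 at the start. It stays where it is left (0.04 N m of drag). The plunger is free from about 0.35; well clear means 1.0 or more
- wing_grip (a point): point on the wing nut's axis in its two wings, 75 mm in front (gauge -x) of the knob's axis and 113 mm above the gauge's underside. The wings are one upright steel plate 44 mm long, 9 mm thick, from 17 mm below to 9 mm above this point; its x axis (the point's own) lies along the plate and along the thin keeper arm below it, which reaches 64 mm from the axis at 83 to 88 mm height and at angle 0 points along the gauge's +x to the plunger
- wax_block: bystander: blue block 40 x 72 x 32 mm lying on the board; origin under its middle
- stud_tin: bystander: round shallow tin, 65 mm across, 24 mm tall, on the board; origin under its middle
- glue_tube: bystander: tube of glue 35 x 121 x 23 mm on the table at the left
- tape_roll: bystander: roll of black tape 62 mm across, 19 mm tall, on the table at the left

How it is judged:
On the way, in this order (a step that is already met when the one before it is completed fails the run):
1. the wing nut is turned until its arm is well clear of the plunger (value of joint keeper above 1 rad), for 0.2 s.
2. the plunger is pulled up, pin out of its hole (value of joint plunger above 0.0125 m), for 0.1 s.
3. the stop stands at the next hole towards the heel block with the pin fully home (value of joint plunger below 0.003 m and ((y of heel_block in the frame of gauge above 0 m and value of joint stop_slide between 0.036 and 0.044 m) or (y of heel_block in the frame of gauge below 0 m and value of joint stop_slide between -0.044 and -0.036 m))), for 0.3 s.
At the end, for the whole second after the job is handed in: the program finishes with the fingers holding the knob (more than 2 N), the plunger within 3 mm of fully home, the stop within 4 mm of the hole next to the middle one on the heel block's side, and the wing nut still turned clear (1.0 rad or more) (all of step 3 and value of joint keeper above 1 rad and contact force between the fingers and pull_knob above 2 N); the arm keeps its last pose, push and grip.
It fails at once if a bystander is moved more than 3 cm (distance of any of wax_block, stud_tin, glue_tube, tape_roll from where it was at the start of the episode above 0.03 m).
It also fails if it takes over 45 s, if anything falls off the work surface, if the arm or the gripper's body presses on something with over 40 N, if the wrist force passes 120 N, or if a joint passes its speed limit or range.

## Robot

A 7-joint arm with a two-finger parallel gripper is mounted at the origin on a cart in front of the work surface, level with it; the furniture and walls round the work are solid. World frame = base frame: x ahead of the robot, y to its left, z up, the work surface at z = 0. Lengths are in m, angles in rad, forces in N, time in s.
With the tool pointing down it reaches from about 0.4 to 0.85 m from the base axis. Payload 10.4 kg.
Tool frame: the origin (TCP) lies midway between the tips of the shut fingers; the grasp point (between the pads) lies 19 mm behind it (manip.hold_point_z is the distance from the TCP to the grasp point, in m); z points along the fingers, y is the line along which they close (so a half turn about z gives the same grasp; the last joint's range is limited). The gripper opens to 85 mm and grips with 20 to 120 N. Pads are 22 mm wide; open, the fingers measure 114 mm over their backs; the gripper's body (76 mm by 85 mm) begins 54 mm behind the grasp point. The pads swing forward as they close: fully open they stand 13 mm farther back than shut.
Start: joints at [-1.265, 0.332, -0.065, 1.46, 0.022, 1.35, -0.088], TCP at [0.202, 0.592, 0.231] pointing down, gripper open.
Joint ranges: [-2.6, 2.6], [-0.5, 2.12], [-1.47, 1.34], [0.16, 2.42], [-1.27, 4.41], [0.06, 2.06], [-2.6, 2.6]. Speed limits (rad/s): [2.22, 2.22, 2.79, 2.79, 3.14, 3.14, 3.14].

## Interface

Orientations are given as a unit quaternion [x, y, z, w].
In Python, from workcell import manip, eyes, job gives the robot as it stands.
- The arm moves only by the shell command python3 -m crank 'ROWS' [FORCE]. ROWS is JSON, a list that holds one entry, the list of rows, each a list of 7 numbers: the finger opening in cm, from 0 to 8.54, then the shift along the world's x, y, z in cm, then the turn, a rotation vector about the world's x, y, z in degrees. In form: [[[hand, x, y, z, ax, ay, az], ...]]. A call has 1 to 20 rows; each row shifts and turns the commanded pose from where the row before left it; what a row does not reach is not made up. A row lasts 1/8 s, in which the tool goes at most 62.5 mm and 10.7 degrees, less where a joint would pass 70% of its speed; a pose out of reach is approached as far as the arm can. A call with a gripper value outside its range is refused whole. The fingers move at their own pace and stop on an object; FORCE is the grip in N (left out, the last holds). Time passes only in rows, so rows that do not move let the fingers close. It gives the time, the measured TCP pose, the force, the opening and the grip force at its end, in the units of the state.
- manip.get_obs(): the state, without advancing time (a new reading comes with each control period).
- eyes.camera(name): name is "scene" or "top" or "wrist"; returns (picture, depth): 384x512x3 uint8, red, green, blue; 384x512 float32, m along the optical axis (not along the pixel's ray), 0 where there is no reading.
- eyes.camera_params(name): a dict with "fx", "fy", "cx", "cy" (pixels), "world_from_camera" (4x4, takes a point from camera to world coordinates); the wrist camera has in their place "hand_eye" (4x4, takes a point from camera to tool coordinates, whose origin is the TCP and whose axes are the flange's). Camera axes: x right, y down, z forward; pixel columns grow to the right and rows downward; lengths in m; the calibration is good to about 2 mm. A picture is of the moment at which its call begins: read the wrist's pose just before it. camera_params takes no time and is no camera call.
- job.hand_in(): hands the job in; it is judged then, once.
The state is a dict: "clock": time; "joint_pos": joint angles; "joint_velocities": joint speeds; "tau": joint torques, N m; "position": TCP position; "ee_rot": TCP orientation; "ft_force": force on the tool from outside, world axes, zero at the start; "torque": the same for the moment, N m; "grip_width": opening from 0.0 (shut) to 1.0 (fully open); "grasp_force": force on a finger pad.
Only numpy, scipy, OpenCV 4.12 (cv2) and the standard library are available. Lean on these libraries where they do the work, as an engineer would, in place of code of your own. Each camera call takes 0.05 s, during which the arm holds its last target. There are 200 camera calls.

## Working session

There is one attempt and no reset: what is moved stays moved. The work goes in short steps, Python scripts to look and compute and a shell command to move; the robot and the scene stay as the last step left them, time stands still between calls to the robot, and variables do not carry over. Pictures are saved under pics/ and viewed, at most 10 in all, crops included, and the job is handed in when it is done.

```bash
mkdir -p pics; ls
python3 - <<'E'
from workcell import manip, eyes, job
import cv2, numpy as np
o=manip.get_obs(); print(o['clock'],o['position'],o['ee_rot'],manip.hold_point_z)
for n in("top","scene"):
    p,d=eyes.camera(n); cv2.imwrite(f'pics/{n}.png',p[:,:,::-1]); np.save(f'{n}_d.npy',d)
    c=eyes.camera_params(n);print(n,c)
E
```

```text
pics
0.0 [0.20169391 0.59115493 0.23049613] [ 1.63668548e-01  9.86515117e-01 -7.22534359e-04 -8.70080458e-05] 0.0187
top {'fx': 357.6939945848479, 'fy': 357.6939945848479, 'cx': 250.1474620566952, 'cy': 186.3722369353893, 'world_from_camera': array([[-0.01599406, -0.99177021,  0.12702768,  0.37479033],
       [-0.99985506,  0.01660568,  0.00375732,  0.04334556],
       [-0.00583578, -0.12694918, -0.99189206,  1.22659033],
       [ 0.        ,  0.        ,  0.        ,  1.        ]])}
scene {'fx': 436.59866927051615, 'fy': 436.59866927051615, 'cx': 261.8201668447023, 'cy': 196.83304734617266, 'world_from_camera': array([[ 0.85736517, -0.36833594,  0.35951856,  0.08774419],
       [-0.51442029, -0.58982762,  0.62247501, -0.71107786],
       [-0.01722594, -0.71863204, -0.69517714,  0.99532157],
       [ 0.        ,  0.        ,  0.        ,  1.        ]])}
```

View pics/top.png

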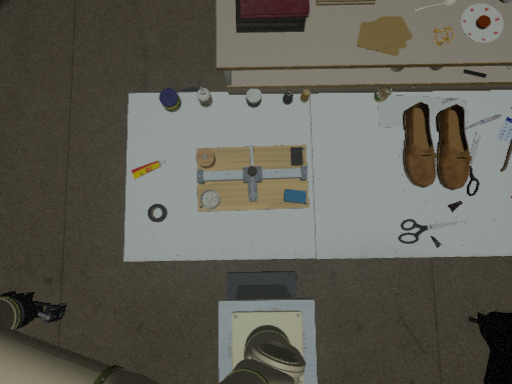

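View pics/scene.png

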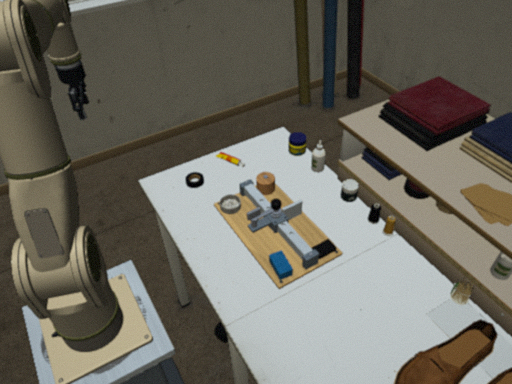

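The top view shows the board, with the heel block at about (206,158), i.e. +y, the knob at about (252,171), and the sleeve and wing nut below it. I'll measure these from the depth.

```bash
cat > h.py <<'E'
import numpy as np
def cloud(d,c,T):
    v,u=np.mgrid[:d.shape[0],:d.shape[1]]
    P=np.stack([(u-c['cx'])/c['fx']*d,(v-c['cy'])/c['fy']*d,d,np.ones_like(d)],-1)
    W=(P@T.T)[...,:3]; W[d==0]=np.nan
    return W
E
python3 - <<'E'
from workcell import eyes
import numpy as np,cv2
from h import cloud
W={}
for n in("top","scene"):
    c=eyes.camera_params(n); W[n]=cloud(np.load(n+'_d.npy'),c,c['world_from_camera'])
    w=W[n].reshape(-1,3); w=w[(w[:,0]>.3)&(w[:,0]<.8)&(w[:,1]>-.2)&(w[:,1]<.3)]
    t=w[(w[:,2]>.046)&(w[:,2]<.058)]
    r=cv2.minAreaRect((t[:,:2]*1000).astype(np.float32)); print(n,'tube/heel lvl',r)
    b=w[(w[:,2]>.007)&(w[:,2]<.017)]
    r=cv2.minAreaRect((b[:,:2]*1000).astype(np.float32)); print(n,'board',r)
    k=w[(w[:,2]>.107)&(w[:,2]<.13)]; print('knob top+wing',len(k)); print(np.round(k*1000))
    s=w[abs(w[:,2])<.005]; print('table z',np.median(s[:,2]))
E
```

```text
top tube/heel lvl ((551.5780029296875, 46.648529052734375), (382.04681396484375, 147.43899536132812), 78.81890869140625)
top board ((574.5547485351562, 89.23960876464844), (383.2352294921875, 502.5022277832031), 19.912857055664062)
knob top+wing 112
[[580.  47. 111.]
 [579.  44. 114.]
 [579.  41. 114.]
 [579.  38. 113.]
 [578.  34. 118.]
 [576.  50. 113.]
 [575.  47. 117.]
 [575.  44. 116.]
 [574.  41. 121.]
 [575.  38. 115.]
 [575.  34. 116.]
 [574.  31. 120.]
 [576.  28. 113.]
 [573.  53. 111.]
 [572.  50. 115.]
 [572.  47. 115.]
 [572.  44. 117.]
 [572.  41. 119.]
 [572.  38. 116.]
 [571.  35. 119.]
 [572.  31. 117.]
 [572.  28. 114.]
 [569.  53. 116.]
 [569.  50. 116.]
 [569.  47. 115.]
 [569.  44. 115.]
 [568.  41. 119.]
 [568.  38. 120.]
 [569.  35. 116.]
 [569.  31. 116.]
 [569.  28. 115.]
 [566.  54. 114.]
 [566.  50. 116.]
 [566.  47. 114.]
 [566.  44. 116.]
 [565.  41. 118.]
 [565.  38. 117.]
 [566.  35. 115.]
 [565.  32. 119.]
 [565.  28. 116.]
 [567.  25. 109.]
 [563.  54. 117.]
 [562.  50. 118.]
 [563.  47. 116.]
 [562.  44. 117.]
 [562.  41. 117.]
 [563.  38. 115.]
 [56
[... 3622 characters left out ...]
.]
 [493.  36. 116.]
 [496.  36. 114.]
 [499.  36. 112.]
 [503.  37. 110.]
 [505.  34. 111.]
 [508.  34. 109.]
 [470.  41. 119.]
 [471.  38. 122.]
 [475.  38. 120.]
 [476.  35. 122.]
 [479.  33. 122.]
 [482.  34. 119.]
 [487.  36. 114.]
 [488.  34. 116.]
 [492.  35. 113.]
 [496.  37. 108.]
 [472.  39. 117.]
 [473.  36. 118.]
 [476.  34. 119.]
 [479.  35. 116.]
 [483.  36. 113.]
 [485.  34. 114.]
 [490.  38. 107.]
 [493.  36. 107.]
 [495.  34. 108.]
 [471.  37. 115.]
 [473.  36. 114.]
 [476.  35. 113.]
 [480.  37. 110.]
 [483.  37. 108.]
 [486.  35. 108.]
 [471.  37. 111.]
 [473.  36. 110.]
 [476.  35. 110.]
 [479.  35. 108.]
 [470.  37. 107.]
 [472.  34. 108.]]
table z 4.5599722887423866e-05
```

Heel block is at +y. The knob is at about (566,40) mm with its top at 117, and the wing is centred at about (491,39) with its top at 122. They are 75 mm apart, so all of this matches the given sizes. I'll move above the wing with tool y at -90°.

```bash
python3 -m crank '[[[8,1.6,-3.07,0,0,0,-8.95],[8,1.6,-3.07,0,0,0,-8.95],[8,1.6,-3.07,0,0,0,-8.95],[8,1.6,-3.07,0,0,0,-8.95],[8,1.6,-3.07,0,0,0,-8.95],[8,1.6,-3.07,0,0,0,-8.95],[8,1.6,-3.07,0,0,0,-8.95],[8,1.6,-3.07,0,0,0,-8.95],[8,1.6,-3.07,0,0,0,-8.95],[8,1.6,-3.07,0,0,0,-8.95],[8,1.6,-3.07,0,0,0,-8.95],[8,1.6,-3.07,0,0,0,-8.95],[8,1.6,-3.07,0,0,0,-8.95],[8,1.6,-3.07,0,0,0,-8.95],[8,1.6,-3.07,0,0,0,-8.95],[8,1.6,-3.07,0,0,0,-8.95],[8,1.6,-3.07,0,0,0,-8.95],[8,1.6,-3.07,0,0,0,-8.95],[4,0,0,0,0,0,0],[4,0,0,0,0,0,0]]]' 30
cat >> h.py <<'E'
def wrist(name):
    from workcell import manip,eyes
    from scipy.spatial.transform import Rotation as R
    import cv2
    o=manip.get_obs(); p,d=eyes.camera("wrist"); c=eyes.camera_params("wrist")
    T=np.eye(4);T[:3,:3]=R.from_quat(o['ee_rot']).as_matrix();T[:3,3]=o['position']
    cv2.imwrite(f'pics/{name}.png',p[:,:,::-1])
    yv=T[:3,1]; print('tcp',np.round(o['position'],4),'y yaw',np.degrees(np.arctan2(yv[1],yv[0])),'z',T[:3,2],'j',np.round(o['joint_pos'],2),o['clock'])
    return cloud(d,c,T@c['hand_eye'])
def rep(W,lo,hi,x,y):
    import cv2
    w=W.reshape(-1,3); m=(w[:,2]>lo)&(w[:,2]<hi)&(w[:,0]>x[0])&(w[:,0]<x[1])&(w[:,1]>y[0])&(w[:,1]<y[1]); k=w[m]
    print(len(k),'mean',k.mean(0),'rect',cv2.minAreaRect((k[:,:2]*1000).astype(np.float32)))
E
python3 - <<'E'
from h import *
W=wrist('w1'); np.save('W1.npy',W)
rep(W,.112,.13,(.45,.53),(0,.08)); rep(W,.108,.13,(.54,.6),(0,.08)); rep(W,.048,.058,(.54,.59),(-.2,0)); rep(W,.048,.058,(.54,.59),(.08,.2))
E
```

```text
clock: 2.6
position: [0.4895, 0.0395, 0.2311]
ee_rot: [1.0, 0.001, -0.0, 0.0]
ft_force: [-0.4, 0.0, 0.2]
grip_width: 0.529
grasp_force: 0.0
tcp [0.4895 0.0395 0.2311] y yaw -89.84441330378898 z [-6.41032013e-04 -3.54048714e-05 -9.99999794e-01] j [-0.7   0.02  0.54  1.83 -0.01  1.3  -1.73] 2.6
596 mean [0.49230093 0.0387456  0.12085772] rect ((490.95623779296875, 38.68415832519531), (43.04899597167969, 8.963279724121094), 2.4666922092437744)
1360 mean [0.56555558 0.04006594 0.11608452] rect ((565.2913818359375, 40.10856628417969), (30.203243255615234, 29.655311584472656), 47.35800552368164)
5597 mean [ 0.5676777  -0.07413819  0.05451234] rect ((567.4419555664062, -71.04752349853516), (43.362003326416016, 142.19000244140625), 0.7761317491531372)
4490 mean [0.56368442 0.14099975 0.05396584] rect ((563.4957275390625, 139.986572265625), (30.120803833007812, 120.26148223876953), 1.060268521308899)
```

View pics/w1.png

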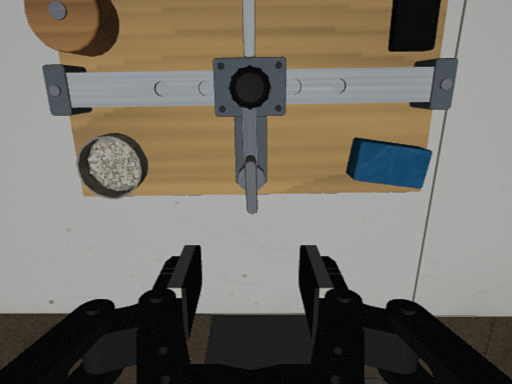

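The image confirms the layout: wing plate at (251,187) and knob at (250,87), with the heel block and tin on the left and the wax block on the right. The fingers are clear, so I'll descend and grip the wings.

```bash
python3 -m crank '[[[4,0.15,-0.08,-3,0,0,2.3],[4,0,0,-3,0,0,0],[4,0,0,-3,0,0,0],[4,0,0,-2.5,0,0,0],[4,0,0,-1.5,0,0,0],[4,0,0,-0.6,0,0,0],[4,0,0,0,0,0,0],[0,0,0,0,0,0,0],[0,0,0,0,0,0,0],[0,0,0,0,0,0,0],[0,0,0,0,0,0,0],[0,0,0,0,0,0,0]]]' 30
```

```text
clock: 4.15
position: [0.4917, 0.0383, 0.096]
ee_rot: [1.0, 0.021, 0.0, -0.0]
ft_force: [-1.5, 0.2, 7.0]
grip_width: 0.099
grasp_force: 33.9
```

```bash
python3 -m crank '[[[0,0,0,0,0,0,7],[0,0,0,0,0,0,7],[0,0,0,0,0,0,7],[0,0,0,0,0,0,7],[0,0,0,0,0,0,7],[0,0,0,0,0,0,7],[0,0,0,0,0,0,7],[0,0,0,0,0,0,7],[0,0,0,0,0,0,7],[0,0,0,0,0,0,6],[0,0,0,0,0,0,0],[0,0,0,0,0,0,0]]]'
```

```text
clock: 5.65
position: [0.4916, 0.0386, 0.096]
ee_rot: [0.812, 0.583, 0.001, -0.0]
ft_force: [-2.4, 0.9, 7.4]
grip_width: 0.096
grasp_force: 34.0
```

```bash
python3 -m crank '[[[3,0,0,0,0,0,0],[3,0,0,0,0,0,0],[3,0,0,0,0,0,0],[3,0,0,2,0,0,0],[3,0,0,4,0,0,0],[5,0,0,4,0,0,0],[6,-0.6,0,0,0,0,-10],[6,0,0,0,0,0,-10],[6,0,0,0,0,0,-10],[6,0,0,0,0,0,-10],[6,0,0,0,0,0,-10],[6,0,0,0,0,0,-10],[6,0,0,0,0,0,-9],[6,0,0,0,0,0,0],[6,0,0,0,0,0,0]]]'
python3 - <<'E'
from h import *
W=wrist('w2')
rep(W,.112,.13,(.44,.53),(0,.08)); rep(W,.108,.13,(.54,.6),(0,.08)); rep(W,.081,.093,(.44,.55),(0,.15)); rep(W,.048,.058,(.54,.59),(.08,.2))
E
```

```text
clock: 7.52
position: [0.4853, 0.0381, 0.1953]
ee_rot: [1.0, 0.022, -0.0, 0.0]
ft_force: [0.0, -1.1, 0.2]
grip_width: 0.703
grasp_force: 0.0
tcp [0.4853 0.0381 0.1953] y yaw -87.43677144529856 z [-3.48684986e-05 -1.19953520e-04 -9.99999992e-01] j [-0.6   0.04  0.44  1.89 -0.02  1.22 -1.68] 7.525
917 mean [0.49191774 0.03849884 0.12004223] rect ((490.4304504394531, 38.491294860839844), (43.64891052246094, 9.927224159240723), 71.88188171386719)
1863 mean [0.5654642  0.03974824 0.11601674] rect ((565.1489868164062, 39.717994689941406), (30.277706146240234, 29.941688537597656), 46.57554626464844)
1261 mean [0.5027188  0.06762554 0.0885768 ] rect ((500.30682373046875, 63.15485382080078), (74.92578887939453, 15.880480766296387), 77.09902954101562)
5855 mean [0.563697   0.14118072 0.05396466] rect ((563.4495239257812, 140.09921264648438), (30.048444747924805, 120.27155303955078), 1.0594525337219238)
```

View pics/w2.png

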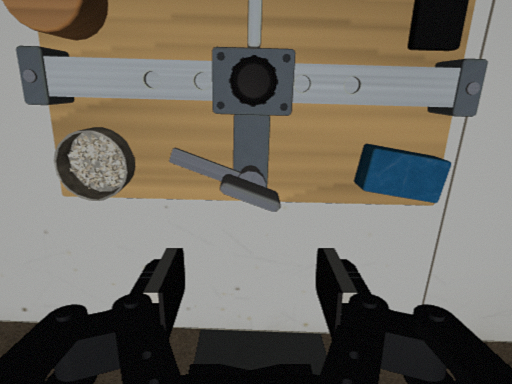

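The picture shows the arm swung left, from (175,153) to (265,195), well clear at about 1.23 rad. The knob is at (253,80). I'll move over the knob, descend and pinch.

```bash
python3 -m crank '[[[6,3,0.17,0,0,0,-1.5],[6,3,0,0,0,0,0],[6,2,0,-1,0,0,0],[6,0,0,-3,0,0,0],[6,0,0,-3,0,0,0],[6,0,0,-2.4,0,0,0],[6,0,0,-1.4,0,0,0],[6,0,0,0,0,0,0],[0,0,0,0,0,0,0],[0,0,0,0,0,0,0],[0,0,0,0,0,0,0],[0,0,0,0,0,0,0],[0,0,0,0,0,0,0]]]' 50
```

```text
clock: 9.2
position: [0.566, 0.0399, 0.0886]
ee_rot: [1.0, 0.008, 0.001, -0.0]
ft_force: [-1.0, -0.6, 6.5]
grip_width: 0.335
grasp_force: 49.0
```

```bash
python3 -m crank '[[[0,0,0,0.4,0,0,0],[0,0,0,0.5,0,0,0],[0,0,0,0.5,0,0,0],[0,0,0,0.4,0,0,0],[0,0,0,0,0,0,0],[0,0,0,0,0,0,0]]]'
python3 - <<'E'
from h import *
wrist('w3')
E
```

```text
clock: 9.95
position: [0.5657, 0.0399, 0.1055]
ee_rot: [1.0, 0.008, 0.001, 0.0]
ft_force: [5.6, 0.4, -5.5]
grip_width: 0.332
grasp_force: 49.7
tcp [0.5657 0.0399 0.1055] y yaw -89.1314049764309 z [ 1.08830391e-03 -5.55146967e-05 -9.99999406e-01] j [-0.53  0.33  0.46  1.79 -0.16  1.06 -1.58] 9.95
```

View pics/w3.png

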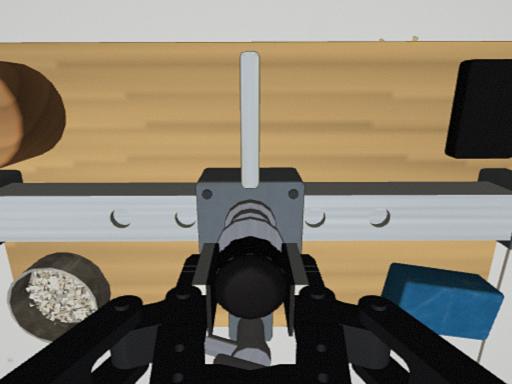

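The pin is out: the knob and neck are raised, and the downward force of about 5 N matches the spring. Next I'll slide 40 mm towards +y.

```bash
python3 -m crank '[[[0,-0.01,0.5,0,0,0,0],[0,-0.01,0.7,0,0,0,0],[0,-0.01,0.8,0,0,0,0],[0,-0.02,0.8,0,0,0,0],[0,-0.01,0.7,0,0,0,0],[0,-0.01,0.5,0,0,0,0],[0,0,0,0,0,0,0],[0,0,0,0,0,0,0]]]'
```

```text
clock: 11.0
position: [0.565, 0.0801, 0.1053]
ee_rot: [1.0, 0.008, 0.0, -0.0]
ft_force: [6.1, 1.3, -6.2]
grip_width: 0.337
grasp_force: 49.8
```

```bash
python3 -m crank '[[[0,0,0,-0.4,0,0,0],[0,0,0,-0.5,0,0,0],[0,0,0,-0.4,0,0,0],[0,0,0,-0.4,0,0,0],[0,0,0,-0.1,0,0,0],[0,0,0,0,0,0,0],[0,0,0,0,0,0,0],[0,0,0,0,0,0,0]]]'
python3 - <<'E'
from h import *
W=wrist('w4')
rep(W,.112,.13,(.44,.53),(.04,.12))
E
```

```text
clock: 12.0
position: [0.5652, 0.0801, 0.0886]
ee_rot: [1.0, 0.008, 0.001, -0.0]
ft_force: [0.2, 0.1, 7.8]
grip_width: 0.332
grasp_force: 51.2
tcp [0.5652 0.0801 0.0886] y yaw -89.1336290514854 z [ 1.40279505e-03  7.53917146e-04 -9.99998732e-01] j [-0.58  0.35  0.43  1.79 -0.17  1.03 -1.64] 12.0
0 mean [nan nan nan] rect ((0.0, 0.0), (0.0, 0.0), 0.0)h.py:19: RuntimeWarning: Mean of empty slice.
  print(len(k),'mean',k.mean(0),'rect',cv2.minAreaRect((k[:,:2]*1000).astype(np.float32)))
  ret = um.true_divide(
```

View pics/w4.png

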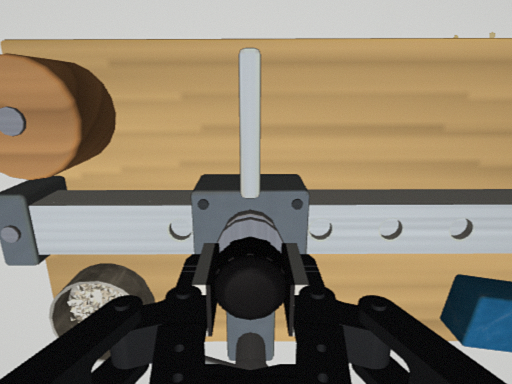

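The pin is home in the next hole. One free hole shows on the heel-block side and three on the other. The TCP height matches the original home grip at 88.6 mm, with a light push, and the keeper is untouched.

```bash
python3 -c "
from workcell import job
print(job.hand_in())"
```

```text
the job is handed in; nothing more can be done
None
```

I set the gauge one size smaller and handed the job in at about 12 s; no verdict came back. The wing nut measured about 1.23 rad after the turn, the stop moved 40 mm towards the heel block, the pin reads fully home there, and the gripper is still holding the knob at about 50 N.

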